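# Refit the sprung knock bar in the knock box

### The arm

A 6-joint arm with a two-finger parallel gripper is mounted at the origin on the work surface. World frame = base frame: x ahead of the robot, y to its left, z up, the work surface at z = 0. Lengths are in mm, angles in rad, forces in N, time in s.
With the tool pointing down it reaches from about 350 to 1000 mm from the base axis. Payload 7.1 kg.
Tool frame: the origin (TCP) lies at the very end of the fingers, on their centre line; the grasp point (between the pads) lies 19 mm behind it; x points along the fingers, y is the direction in which the jaws open and shut, and the axes are right-handed (so a half turn about x gives the same grasp; the last joint's range is limited). The gripper opens to 85 mm and grips with 20 to 120 N. Pads are 22 mm wide; open, the fingers measure 114 mm over their backs; the gripper's body (76 mm by 85 mm) begins 54 mm behind the grasp point. The pads swing forward as they close: fully open they stand 13 mm farther back than shut.
Start: joints at [-1.125, 0.423, 1.63, -0, 1.089, -0.019], TCP at [280.166, -558.669, 231.319] pointing down, gripper open.
Joint ranges: [-3, 3], [-0.9, 2.11], [0.09, 2.58], [-1.31, 4.45], [0.11, 2.69], [-2.54, 2.54]. Speed limits (rad/s): [2.39, 2.39, 3.01, 3.14, 3.14, 3.14].

### API

Orientations are given as a unit quaternion [x, y, z, w].
In Python, from cell import arm gives the robot as it stands.
- The arm moves only by the tool move_arm, never from a script. Its argument "commands" is a list of rows, each a list of 3 entries, a list of its own where there are three numbers: the shift along the tool's x, y, z as a fraction of full scale, then the turn, a rotation vector about the tool's x, y, z as a fraction of full scale, then the gripper's target within -1 to 1 (fully open at 1, half-way at 0, shut at -1). A call has exactly 5 rows; each row is the pose to reach, as a shift and turn from the pose measured when the call began, along the tool's axes at that moment; what a row does not reach only later rows make up. Full scale, the value 1, is 0.2 m for a shift and 60 degrees for a turn. A row lasts 1/12 s, in which the tool goes at most 41.7 mm and 7.16 degrees, less where a joint would pass 70% of its speed; a pose out of reach is approached as far as the arm can. A call with a number of a shift or a turn outside -1 to 1 is refused whole. A call with a gripper value outside its range is refused whole. The fingers move at their own pace and stop on an object; "grip_force" is the grip in N (left out, the last holds). Time passes only in rows, so rows that repeat a pose let the fingers close, or fill a call up. It gives the time, the measured TCP pose, the force and the opening at its end, in the units of the state.
- arm.read_state(): the state, without advancing time (a new reading comes with each control period).
- arm.grab_frame(name): name is "scene" or "side" or "wrist"; returns (picture, depth): 400x640x3 uint8, red, green, blue; 400x640 float32, mm along the optical axis (not along the pixel's ray), 0 where there is no reading.
- arm.camera_params(name): a dict with "fx", "fy", "cx", "cy" (pixels), "R" (3x3) and "t" (3): a world point X has camera coordinates R X + t. Camera axes: x right, y down, z forward; pixel columns grow to the right and rows downward; lengths in mm; the calibration is good to about 2 mm. The wrist camera is an equidistant fisheye: a pixel r from the principal point sees the ray r / f radians off the axis. A picture is of the moment at which its call begins: read the wrist's pose just before it. camera_params takes no time and is no camera call; for the wrist camera it gives the pose at the moment of the call.
- arm.job_done(): hands the job in, once; it reports no verdict.
The state is a dict: "t": time; "joint_pos": joint angles; "qvel": joint speeds; "tau": joint torques, N m; "tcp_pos": TCP position; "tcp_rot": TCP orientation; "contact_force": force on the tool from outside, world axes, zero at the start; "wrist_torque": the same for the moment, N m; "grip_width": opening from 0.0 (shut) to 1.0 (fully open).
Only numpy, scipy, OpenCV 4.12 (cv2) and the standard library are available. Lean on these libraries where they do the work, as an engineer would, in place of code of your own. Each camera call takes 0.05 s, during which the arm holds its last target.

### The job

Take the sprung knock bar from the wooden tray and refit it in the knock box: its sprung end goes in the tall slotted post and its plain end in the round cup of the low post opposite. Squeeze the spring up against the slotted post far enough for the plain end to get down in front of the cup, but never press on the box with more than 25 N, then let the spring push the plain end into the cup, and leave the bar sitting level and spring-held across the box. Do not disturb the cup, the tamper or the portafilter.

Things in the scene. Friction and masses are not known exactly. Their poses are not given: they have to be found in the camera images.
- bar: The knock bar: a black rubber sleeve, square section 26 x 26 mm, 84 mm long, with a round 12 mm steel stub out of one end and a round 12 mm sprung pin out of the other; 159 mm long relaxed, about 0.3 kg. Origin on the axis in the middle of the sleeve; own y axis runs along the bar towards the sprung pin. It lies level in the tray, its axis 13 mm above the tray's inner floor.
- plain_tip (a point): End face centre of the bar's plain stub, on the bar's axis, 71 mm from its origin (the stub sticks 29 mm out of the sleeve).
- pin_root (a point): Centre of the sleeve's end face where the sprung pin comes out, 42 mm from the bar's origin. The pin sticks out 46 mm relaxed (domed slippery nose 88 mm from the origin) and slides 28.5 mm in against a spring, then meets a solid stop. Damped (60 N per m/s). Spring force: 2 N at first, 3.3 N at 3.5 mm, 11 N at 25.5 mm, 12 N at 28.5 mm in.
- tray: Fixed wooden tray, 180 (x) x 230 (y) x 16 mm high, walls and floor 6 mm thick. Origin under its centre, on the bench; z up.
- knock_box: Fixed steel tub, 140 (own x) x 220 (own y) x 50 mm high, walls 5 mm, origin under its centre on the bench, z up. In it a rigid aluminium frame holds two posts facing each other along y at x = 0: tall slotted post at +y, low cup post at -y. The frame sits up to 9 mm either way along y from nominal (both posts alike): this offset is not measured and must be felt.
- slot_nominal (a point): Fixed to the tub: nominal foot of the slot in the slotted post, on its back wall (box x = 0, y = +66.75 mm, z = 70 mm, the slot floor). The vertical slot is 18 mm wide, 14 mm deep in y, open at the top (z = 122 mm) and towards the cup post. With the pin resting on the slot floor the bar's axis is at z = 76 mm, right for the cup (its lower edge is 1 mm under the stub).
- cup_nominal (a point): Fixed to the tub: nominal mouth centre of the cup, a blind round hole along y, 16 mm wide, 22 mm deep, in the cup post's inner face (box y = -66.75 mm, z = 77 mm). Post 44 mm wide, top z = 91 mm. Slot back to this face: 133.5 mm, so the bar must be shortened 25.5 to 28.5 mm for the stub to pass down in front of the cup; seated, it stays shortened 3.5 mm.
- cup: White ceramic cup, 80 mm across, 75 mm high, loose bystander; origin under its centre.
- tamper: Blue plastic tamper standing on its 58 mm foot, 93 mm high, loose bystander; origin under its centre.
- portafilter: Stainless portafilter, 74 mm across, 55 mm high, black handle along its own y out to 165 mm; loose bystander; origin under the basket's centre.
Mind the look-alikes: they are no part of the job. Of the things shaped like the bar, the black one is meant.

How it is judged:
By the outcome, as a careful person would: the job done as asked, in the order asked, and still so for the second after the job is handed in, with the robot touching nothing.
It also fails if it takes over 72 s, if anything falls off the work surface, if the arm or the gripper's body presses on something with over 40 N, if the wrist force passes 120 N, or if a joint passes its speed limit or range.

## Working session

There is one attempt and no reset: what is moved stays moved. The work goes in short steps, Python scripts to look and compute and a tool call to move; the robot and the scene stay as the last step left them, time stands still between calls to the robot, and variables do not carry over. Pictures are saved under pics/ and viewed, and the job is handed in when it is done.

Besides the shell and the picture viewer there is one more tool, called after "Call:" as a command line: name --argument value ..., lists and objects as JSON in quotes. move_arm: Moves the arm, as the interface text tells. Shift numbers are shares of 0.2 m and turn numbers shares of 60 degrees, none past 1 either way. Its arguments: {"type":"object","properties":{"commands":{"type":"array","items":{"type":"array"}},"grip_force":{"type":"number"}},"required":["commands"]}

```bash
mkdir -p pics; ls
python3 - <<'E'
from cell import arm
import cv2,numpy as np
for n in ("scene","side","wrist"):
    p,d=arm.grab_frame(n); cv2.imwrite(f"pics/{n}0.png",p[:,:,::-1]); np.savez(f"/tmp/{n}0.npz",p=p,d=d,**{k:np.array(v) for k,v in arm.camera_params(n).items()})
    print(n,{k:np.round(v,3).tolist() for k,v in arm.camera_params(n).items()})
print(arm.read_state())
E
```

```text
pics
scene {'fx': 373.827, 'fy': 373.827, 'cx': 321.449, 'cy': 194.974, 'R': [[-0.541, 0.841, 0.011], [0.529, 0.351, -0.773], [-0.654, -0.412, -0.635]], 't': [352.498, -219.725, 1403.596]}
side {'fx': 457.693, 'fy': 457.693, 'cx': 318.075, 'cy': 212.777, 'R': [[-0.869, -0.494, -0.008], [-0.366, 0.653, -0.663], [0.333, -0.574, -0.748]], 't': [434.627, 278.532, 1098.059]}
wrist {'fx': 309.707, 'fy': 309.707, 'cx': 318.774, 'cy': 194.942, 'R': [[0.448, -0.894, -0.002], [-0.846, -0.425, 0.32], [-0.287, -0.142, -0.947]], 't': [-623.183, -41.994, 380.15]}
{'t': 0.15, 'joint_pos': array([-1.12503133e+00,  4.23704967e-01,  1.63048311e+00, -1.01818409e-05,
        1.08861790e+00, -1.90152892e-02]), 'qvel': array([-0.00109102, -0.00229533, -0.00239727,  0.00119449,  0.00063143,
       -0.00057752]), 'tau': array([-3.14982508e-04, -5.57769334e+01, -2.82018667e+01, -2.15704472e-05,
        4.84617194e-03,  4.48964897e-05]), 'tcp_pos': array([ 279.97346561, -558.31720062,  230.71181534]), 'tcp_rot': array([-0.68800438, -0.16326974,  0.68819229, -0.1624326 ]), 'contact_force': array([0.38259725, 0.25881233, 0.97478248]), 'wrist_torque': array([-0.05037247, -0.00792894,  0.0113015 ]), 'grip_width': 1.000191856613289}
```

View pics/scene0.png

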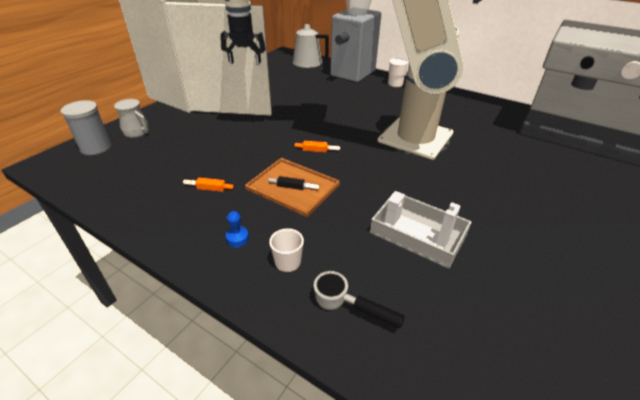

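View pics/side0.png

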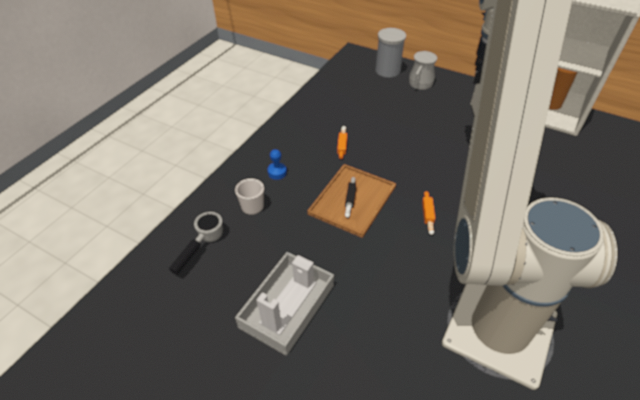

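View pics/wrist0.png

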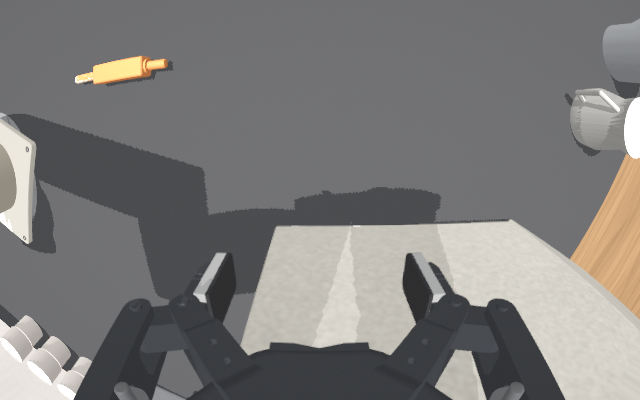

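Run:
```python
import cv2,numpy as np
a=cv2.imread("pics/scene0.png")[155:215,240:345]; b=cv2.imread("pics/side0.png")[160:240,300:400]
a=cv2.resize(a,(400*105//105,int(60*400/105)),interpolation=cv2.INTER_CUBIC); b=cv2.resize(b,(400,320),interpolation=cv2.INTER_CUBIC)
o=np.zeros((320,800,3),np.uint8); o[:a.shape[0],:400]=a; o[:,400:]=b; cv2.imwrite("pics/crop1.png",o)
a=cv2.imread("pics/scene0.png")[180:270,360:480]; b=cv2.imread("pics/side0.png")[245:355,230:340]
a=cv2.resize(a,(400,300),interpolation=cv2.INTER_CUBIC); b=cv2.resize(b,(400,400),interpolation=cv2.INTER_CUBIC)
o=np.zeros((400,800,3),np.uint8); o[:300,:400]=a; o[:,400:]=b; cv2.imwrite("pics/crop2.png",o)
```

```text
(no output)
```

View pics/crop1.png

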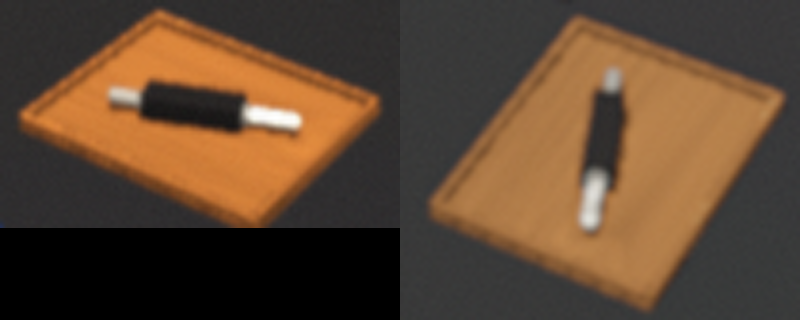

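View pics/crop2.png

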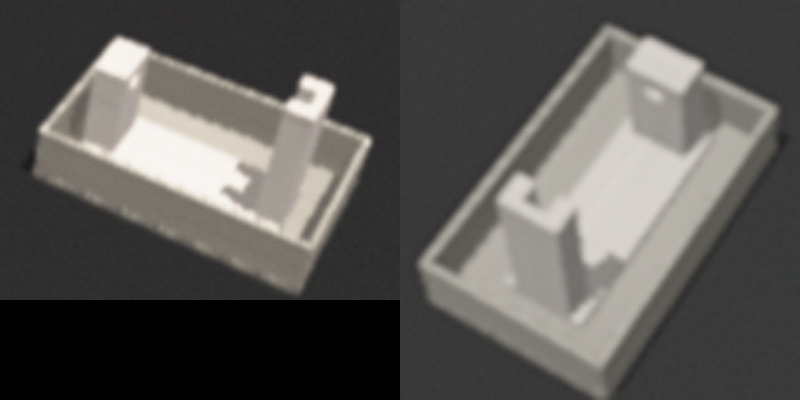

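```bash
cat > h.py <<'E'
import numpy as np,cv2
def load(n,tag="0"):
    return np.load(f"/tmp/{n}{tag}.npz")
def ray(c,uv,fish=False):
    uv=np.atleast_2d(np.asarray(uv,float)); R=c['R'];t=c['t']
    x=(uv[:,0]-c['cx'])/c['fx'];y=(uv[:,1]-c['cy'])/c['fy']
    if fish:
        r=np.hypot(x,y)+1e-12; d=np.stack([np.sin(r)*x/r,np.sin(r)*y/r,np.cos(r)],1)
    else: d=np.stack([x,y,np.ones_like(x)],1)
    return -R.T@t, d@R
def onz(c,uv,z,fish=False):
    o,d=ray(c,uv,fish); s=(z-o[2])/d[:,2]; return o+d*s[:,None]
def proj(c,X,fish=False):
    p=np.atleast_2d(X)@c['R'].T+c['t']
    if fish:
        th=np.arctan2(np.hypot(p[:,0],p[:,1]),p[:,2]);ph=np.arctan2(p[:,1],p[:,0]);x=th*np.cos(ph);y=th*np.sin(ph)
    else: x=p[:,0]/p[:,2];y=p[:,1]/p[:,2]
    return np.stack([x*c['fx']+c['cx'],y*c['fy']+c['cy']],1)
E
python3 - <<'E'
from h import *
for n,roi in (("scene",(155,215,240,345)),("side",(160,240,300,400))):
    c=load(n); im=c['p']; y0,y1,x0,x1=roi
    hsv=cv2.cvtColor(im,cv2.COLOR_RGB2HSV); m=np.zeros(im.shape[:2],np.uint8)
    wood=((hsv[...,1]>90)&(hsv[...,2]>80)).astype(np.uint8)
    m[y0:y1,x0:x1]=wood[y0:y1,x0:x1]
    cn=max(cv2.findContours(m,0,1)[0],key=cv2.contourArea); q=cv2.approxPolyDP(cv2.convexHull(cn),3,True)[:,0]
    print(n,"tray corners",[(tuple(a),np.round(b[:2],0)) for a,b in zip(q.tolist(),onz(c,q,16))])
    inside=np.zeros_like(m); cv2.fillPoly(inside,[cv2.convexHull(cn)],1); inside=cv2.erode(inside,np.ones((9,9)))
    blk=((hsv[...,2]<70)&(inside>0)).astype(np.uint8)
    wht=((hsv[...,1]<70)&(hsv[...,2]>120)&(inside>0)).astype(np.uint8)
    for nm,k in(("blk",blk),("wht",wht)):
        N,l,s,ce=cv2.connectedComponentsWithStats(k)
        for i in range(1,N):
            if s[i,4]>8:
                p=np.argwhere(l==i)[:,::-1]; w=onz(c,p,19)
                dep=c['d'][l==i]; 
                o,d=ray(c,p); W=o+d*dep[:,None]
                e=np.linalg.svd(w[:,:2]-w[:,:2].mean(0),full_matrices=0)[2][0]; s_=(w[:,:2]-w[:,:2].mean(0))@e
                print(n,nm,s[i],ce[i].round(1),"cen",w.mean(0).round(1),"dir",e.round(3),"ext",s_.min().round(),s_.max().round(),"depthcen",W.mean(0).round(1))
E
```

```text
scene tray corners [((245, 188), array([ 602., -306.])), ((248, 181), array([ 570., -322.])), ((281, 157), array([ 408., -319.])), ((339, 180), array([411., -90.])), ((338, 186), array([438., -78.])), ((309, 214), array([592., -80.])), ((300, 214), array([ 605., -101.]))]
scene blk [277 177  27  12 228] [290.  182.7] cen [ 508.6 -206.7   19. ] dir [-0.284  0.959] ext -42.0 43.0 depthcen [ 518.9 -198.5   29. ]
scene wht [269 178   8   5  25] [272.6 180.1] cen [ 527.9 -259.2   19. ] dir [-0.091  0.996] ext -13.0 12.0 depthcen [ 530.2 -257.2   21.2]
scene wht [304 182  15   7  67] [310.5 185.5] cen [ 485.5 -146.6   19. ] dir [-0.259  0.966] ext -25.0 24.0 depthcen [ 487.2 -145.4   20.6]
side tray corners [((343, 164), array([ 590., -319.])), ((395, 183), array([ 410., -321.])), ((362, 237), array([406., -81.])), ((307, 213), array([584., -83.]))]
side blk [346 183  10  21 131] [350.9 193.1] cen [ 507.9 -213.8   19. ] dir [ 0.38  -0.925] ext -40.0 42.0 depthcen [ 496.5 -188.4   47.7]
side wht [351 177   4   6  20] [352.5 179.7] cen [ 529.4 -267.3   19. ] dir [-0.342  0.94 ] ext -12.0 11.0 depthcen [ 526.9 -261.7   24.9]
side wht [345 203   7  15  73] [347.8 209.7] cen [ 485.3 -149.6   19. ] dir [-0.355  0.935] ext -27.0 29.0 depthcen [ 484.6 -148.1   20.8]
```

Run:
```python
from h import *
# box points via depth: cluster heights
for n,roi in (("scene",(180,270,360,480)),("side",(245,355,230,340))):
    c=load(n); y0,y1,x0,x1=roi
    vv,uu=np.mgrid[y0:y1,x0:x1]; p=np.stack([uu.ravel(),vv.ravel()],1); dep=c['d'][y0:y1,x0:x1].ravel()
    o,d=ray(c,p); W=o+d*dep[:,None]; W=W[dep>0]
    top=W[(abs(W[:,2]-50)<4)]
    print(n,len(W),np.histogram(W[:,2],bins=np.arange(-10,135,5)))
    r=cv2.minAreaRect(top[:,:2].astype(np.float32)); print(n,"rim",r)
    for nm,lo,hi in(("cuptop",86,96),("slottop",117,127),("above97",97,130)):
        q=W[(W[:,2]>lo)&(W[:,2]<hi)]; print(n,nm,len(q),q.mean(0).round(1), cv2.minAreaRect(q[:,:2].astype(np.float32)))
```

```text
scene 10761 (array([   0, 1828, 4708,  619,  825,  254,  242,  253,  260,  260,  271,
        342,  275,   39,   39,   41,   39,   40,   39,   44,  129,   20,
         20,   23,   26,   31,   94,    0]), array([-10,  -5,   0,   5,  10,  15,  20,  25,  30,  35,  40,  45,  50,
        55,  60,  65,  70,  75,  80,  85,  90,  95, 100, 105, 110, 115,
       120, 125, 130]))
scene rim ((479.4774169921875, 197.46070861816406), (220.63841247558594, 143.03582763671875), 88.93806457519531)
scene cuptop 171 [483.7 155.3  91.3] ((479.65325927734375, 191.0940704345703), (169.0955352783203, 46.10335159301758), 88.1192626953125)
scene slottop 110 [482.7 265.6 121.9] ((481.10028076171875, 264.544677734375), (22.483985900878906, 46.1217041015625), 88.84214782714844)
scene above97 205 [487.1 265.5 115.5] ((480.78533935546875, 264.5716857910156), (22.485095977783203, 46.99412155151367), 88.78214263916016)
side 12050 (array([  14, 2769, 4311, 1229,  826,  244,  223,  199,  225,  237,  232,
        430,  324,   38,   47,   51,   53,   41,   47,   75,  160,   22,
         30,   22,   29,   44,  122,    6]), array([-10,  -5,   0,   5,  10,  15,  20,  25,  30,  35,  40,  45,  50,
        55,  60,  65,  70,  75,  80,  85,  90,  95, 100, 105, 110, 115,
       120, 125, 130]))
side rim ((477.50921630859375, 195.7071075439453), (221.9439697265625, 142.13055419921875), 88.99037170410156)
side cuptop 231 [474.7 150.6  91.1] ((477.083251953125, 188.74525451660156), (170.77288818359375, 45.93065643310547), 88.88045501708984)
side slottop 160 [477.5 264.8 121.8] ((478.3263244628906, 262.0784912109375), (24.179189682006836, 46.95243835449219), 88.3798828125)
side above97 265 [476. 266. 116.] ((478.33990478515625, 262.2154235839844), (24.596216201782227, 46.946571350097656), 88.67887115478516)
```

```bash
cat >> h.py <<'E'
from scipy.spatial.transform import Rotation as Ro
def state():
    from cell import arm
    return arm.read_state()
def plan(pos,yaw,sgn=None,st=None):
    """target TCP pos, jaw yaw deg (tool y dir); prints fractions"""
    st=st or state(); R0=Ro.from_quat(st['tcp_rot']); M=R0.as_matrix()
    best=None
    for s in (1,-1):
        y=s*np.array([np.cos(np.radians(yaw)),np.sin(np.radians(yaw)),0]); x=np.array([0,0,-1.]); z=np.cross(x,y)
        rv=(R0.inv()*Ro.from_matrix(np.stack([x,y,z],1))).as_rotvec(degrees=True)
        if (sgn is None and (best is None or np.linalg.norm(rv)<np.linalg.norm(best[0]))) or sgn==s: best=(rv,s)
    d=M.T@(np.asarray(pos)-st['tcp_pos'])
    np.set_printoptions(suppress=True)
    print("t",round(st['t'],2),"tcp",st['tcp_pos'].round(1),"j",st['joint_pos'].round(2),"F",st['contact_force'].round(2),"w",round(st['grip_width'],3))
    print("shift frac",(d/200).round(4),"turn frac",(best[0]/60).round(4),"sgn",best[1],"mm",d.round(1),"deg",best[0].round(1))
E
python3 - <<'E'
from h import *
M=Ro.from_quat(state()['tcp_rot']).as_matrix(); print(M.round(3))
plan([508.5,-209.5,150],20.6); plan([508.5,-209.5,150],20.6,1)
E
```

```text
[[-0.001  0.448 -0.894]
 [ 0.001 -0.894 -0.448]
 [-1.    -0.001 -0.   ]]
t 0.15 tcp [ 280.  -558.3  230.7] j [-1.13  0.42  1.63 -0.    1.09 -0.02] F [0.38 0.26 0.97] w 1.0
shift frac [ 0.4049 -1.0464 -1.8032] turn frac [-1.3995 -0.0009  0.0009] sgn 1 mm [  81.  -209.3 -360.6] deg [-84.   -0.1   0.1]
t 0.15 tcp [ 280.  -558.3  230.7] j [-1.13  0.42  1.63 -0.    1.09 -0.02] F [0.38 0.26 0.97] w 1.0
shift frac [ 0.4049 -1.0464 -1.8032] turn frac [-1.3995 -0.0009  0.0009] sgn 1 mm [  81.  -209.3 -360.6] deg [-84.   -0.1   0.1]
```

Call:
move_arm --commands '[[[0.0, -0.08, -0.15], [-0.1, 0, 0], 0.5], [[0.0, -0.18, -0.32], [-0.21, 0, 0], 0.5], [[0.0, -0.28, -0.5], [-0.32, 0, 0], 0.5], [[0.0, -0.38, -0.68], [-0.43, 0, 0], 0.5], [[0.0, -0.48, -0.84], [-0.54, 0, 0], 0.5]]' --grip_force 60

```text
t: 0.57
tcp_pos: [387.9, -395.4, 230.6]
tcp_rot: [0.615, 0.351, -0.614, 0.349]
contact_force: [0.2, -0.4, 0.2]
grip_width: 0.751
```

```bash
python3 -c "
from h import *
plan([508.5,-209.5,190],20.6,1)"
```

```text
t 0.57 tcp [ 387.9 -395.4  230.6] j [-0.82  0.32  1.79  0.    1.03 -0.28] F [ 0.23 -0.39  0.23] w 0.751
shift frac [ 0.2042  0.0449 -1.1066] turn frac [-0.8544 -0.0014  0.0006] sgn 1 mm [  40.8    9.  -221.3] deg [-51.3  -0.1   0. ]
```

Call:
move_arm --commands '[[[0.02, 0.0, -0.18], [-0.11, 0, 0], 0.5], [[0.05, 0.01, -0.38], [-0.22, 0, 0], 0.5], [[0.1, 0.02, -0.57], [-0.33, 0, 0], 0.5], [[0.15, 0.03, -0.77], [-0.44, 0, 0], 0.5], [[0.2, 0.04, -0.95], [-0.55, 0, 0], 0.5]]'

```text
t: 0.98
tcp_pos: [492.5, -233.9, 190.5]
tcp_rot: [0.489, 0.512, -0.488, 0.511]
contact_force: [0.4, 0.2, 0.1]
grip_width: 0.754
```

```bash
python3 -c "
from h import *
plan([508.5,-209.5,150],20.6,1)"
```

```text
t 0.98 tcp [ 492.5 -233.9  190.5] j [-0.47  0.36  1.84  0.    0.94 -0.51] F [0.36 0.25 0.11] w 0.754
shift frac [ 0.2025  0.0857 -0.118 ] turn frac [-0.2988 -0.0014 -0.    ] sgn 1 mm [ 40.5  17.1 -23.6] deg [-17.9  -0.1  -0. ]
```

Call:
move_arm --commands '[[[0.04, 0.02, -0.02], [-0.08, 0, 0], 0.5], [[0.09, 0.05, -0.06], [-0.17, 0, 0], 0.5], [[0.13, 0.075, -0.1], [-0.27, 0, 0], 0.5], [[0.15, 0.086, -0.118], [-0.3, 0, 0], 0.5], [[0.15, 0.086, -0.118], [-0.3, 0, 0], 0.5]]'

```text
t: 1.4
tcp_pos: [508.2, -208.5, 159.5]
tcp_rot: [0.402, 0.583, -0.402, 0.581]
contact_force: [0.2, -0.1, 0.3]
grip_width: 0.751
```

Run:
```python
from h import *
from cell import arm
plan([508.5,-209.5,100],20.6,1)
c={k:np.array(v) for k,v in arm.camera_params("wrist").items()}
p,d=arm.grab_frame("wrist"); np.savez("/tmp/wrist1.npz",p=p,d=d,**c)
im=p[:,:,::-1].copy()
e=np.array([-.351,.936,0]); O=np.array([508.5,-209.5,19])
for s in(-71,-42,0,42,88):
    u=proj(c,O+e*s,True)[0]; cv2.circle(im,tuple(int(v) for v in u),3,(0,0,255),1)
cv2.imwrite("pics/wrist1.png",im)
```

```text
t 1.4 tcp [ 508.2 -208.5  159.5] j [-0.41  0.41  1.85  0.    0.88 -0.77] F [ 0.18 -0.15  0.33] w 0.751
shift frac [ 0.2974 -0.0001  0.0059] turn frac [ 0.0017 -0.0029  0.0011] sgn 1 mm [59.5 -0.   1.2] deg [ 0.1 -0.2  0.1]
```

View pics/wrist1.png

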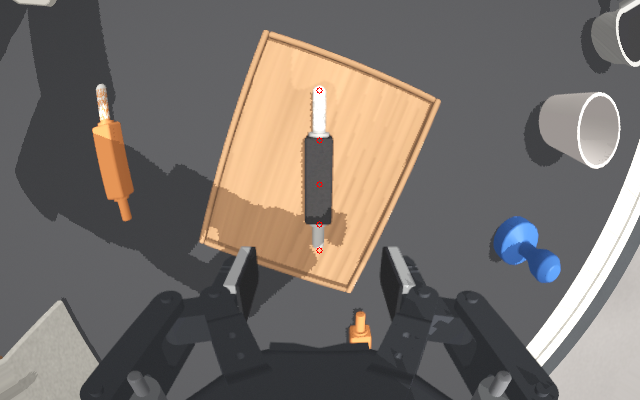

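Call:
move_arm --commands '[[[0.15, 0, 0.0], [0, -0.003, 0], 0.3], [[0.32, 0, 0.002], [0, -0.003, 0], 0.2], [[0.46, 0, 0.003], [0, -0.003, 0], 0.2], [[0.56, 0, 0.004], [0, -0.003, 0], 0.2], [[0.62, 0, 0.004], [0, -0.003, 0], 0.2]]'

```text
t: 1.87
tcp_pos: [507.3, -210.1, 34.4]
tcp_rot: [0.403, 0.581, -0.404, 0.58]
contact_force: [0.5, -0.7, -0.9]
grip_width: 0.601
```

Run:
```python
from h import *
from cell import arm
plan([508.5,-209.5,9.5],20.6,1)
```

```text
t 1.87 tcp [ 507.3 -210.1   34.4] j [-0.41  0.62  1.89 -0.    0.64 -0.77] F [ 0.52 -0.71 -0.9 ] w 0.601
shift frac [ 0.1243  0.0072 -0.0008] turn frac [-0.0035 -0.0005  0.0022] sgn 1 mm [24.9  1.4 -0.2] deg [-0.2 -0.   0.1]
```

Call:
move_arm --commands '[[[0.05, 0.003, 0], [0, 0, 0], 0.2], [[0.1, 0.005, 0], [0, 0, 0], 0.2], [[0.124, 0.005, 0], [0, 0, 0], 0.0], [[0.124, 0.005, 0], [0, 0, 0], -0.2], [[0.124, 0.005, 0], [0, 0, 0], -0.3]]' --grip_force 60

```text
t: 2.28
tcp_pos: [508.5, -210.0, 10.0]
tcp_rot: [0.403, 0.581, -0.404, 0.58]
contact_force: [-0.3, 0.0, 0.1]
grip_width: 0.35
```

Call:
move_arm --commands '[[[0, 0, 0], [0, 0, 0], -0.4], [[0, 0, 0], [0, 0, 0], -0.5], [[0, 0, 0], [0, 0, 0], -0.7], [[0, 0, 0], [0, 0, 0], -1], [[0, 0, 0], [0, 0, 0], -1]]' --grip_force 80

```text
t: 2.7
tcp_pos: [509.0, -210.2, 10.8]
tcp_rot: [0.403, 0.58, -0.404, 0.581]
contact_force: [-2.0, 0.0, 6.4]
grip_width: 0.287
```

Run:
```python
from h import *
plan([508.5,-209.5,9.5],20.6,1)
```

```text
t 2.7 tcp [ 509.  -210.2   10.8] j [-0.41  0.66  1.89 -0.    0.59 -0.77] F [-1.97  0.04  6.38] w 0.287
shift frac [ 0.0064 -0.0011 -0.0043] turn frac [-0.0039  0.0008  0.0008] sgn 1 mm [ 1.3 -0.2 -0.9] deg [-0.2  0.   0.1]
```

Call:
move_arm --commands '[[[-0.01, 0, 0], [0, 0, 0], -1], [[-0.06, 0, 0], [0, 0, 0], -1], [[-0.16, 0, 0], [0, 0, 0], -1], [[-0.3, 0, 0], [0, 0, 0], -1], [[-0.42, 0, 0], [0, 0, 0], -1]]'

```text
t: 3.12
tcp_pos: [508.6, -209.9, 96.0]
tcp_rot: [0.403, 0.581, -0.404, 0.58]
contact_force: [0.9, 0.4, -2.1]
grip_width: 0.285
```

Run:
```python
from h import *
from cell import arm
c={k:np.array(v) for k,v in arm.camera_params("wrist").items()}
p,d=arm.grab_frame("wrist"); np.savez("/tmp/wrist2.npz",p=p,d=d,**c)
cv2.imwrite("pics/wrist2.png",p[:,:,::-1])
plan([478.5,200,230],-1.05,1)
```

```text
t 3.17 tcp [ 511.2 -211.   100.4] j [-0.41  0.5   1.87 -0.    0.76 -0.77] F [ 1.1  -2.29  1.13] w 0.286
shift frac [-0.6557  0.564  -1.9804] turn frac [ 0.357   0.0039 -0.004 ] sgn 1 mm [-131.1  112.8 -396.1] deg [21.4  0.2 -0.2]
```

View pics/wrist2.png

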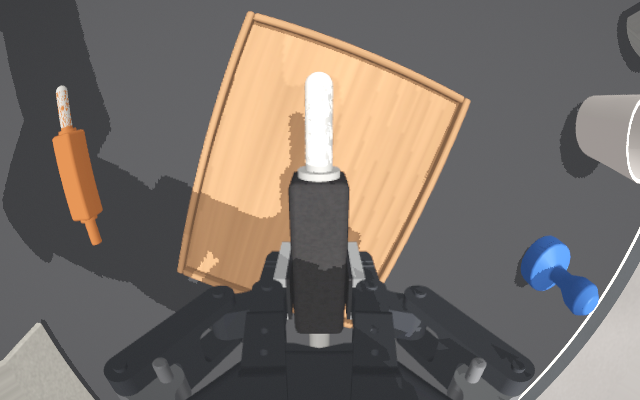

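Call:
move_arm --commands '[[[-0.12, 0.05, -0.12], [0.02, 0, 0], -1], [[-0.26, 0.11, -0.3], [0.06, 0, 0], -1], [[-0.4, 0.17, -0.5], [0.11, 0, 0], -1], [[-0.52, 0.23, -0.7], [0.15, 0, 0], -1], [[-0.6, 0.28, -0.9], [0.19, 0, 0], -1]]'

```text
t: 3.58
tcp_pos: [502.5, -42.0, 212.2]
tcp_rot: [0.461, 0.534, -0.46, 0.539]
contact_force: [1.6, 1.3, -2.8]
grip_width: 0.285
```

Run:
```python
from h import *
plan([478.5,190,230],-1.05,1)
```

```text
t 3.58 tcp [502.5 -42.  212.2] j [-0.11  0.27  1.91 -0.    0.95 -0.26] F [ 1.6   1.34 -2.76] w 0.285
shift frac [-0.0939  0.0594 -1.1643] turn frac [ 0.1641  0.0038 -0.0059] sgn 1 mm [ -18.8   11.9 -232.9] deg [ 9.8  0.2 -0.4]
```

Call:
move_arm --commands '[[[-0.02, 0.01, -0.18], [0.03, 0, 0], -1], [[-0.05, 0.02, -0.38], [0.07, 0, 0], -1], [[-0.08, 0.04, -0.58], [0.11, 0, 0], -1], [[-0.09, 0.055, -0.78], [0.15, 0.003, -0.005], -1], [[-0.09, 0.06, -0.9], [0.164, 0.004, -0.006], -1]]'

```text
t: 4.0
tcp_pos: [486.2, 141.1, 230.4]
tcp_rot: [0.505, 0.495, -0.504, 0.495]
contact_force: [-0.0, 0.5, -3.3]
grip_width: 0.282
```

Call:
move_arm --commands '[[[0, 0, -0.05], [0.0, 0, 0], -1], [[0, 0, -0.05], [0.0, 0, 0], -1], [[0, 0, -0.05], [0.0, 0, 0], -1], [[0, 0, -0.05], [0.0, 0, 0], -1], [[0, 0, -0.05], [0.0, 0, 0], -1]]'

```text
t: 4.42
tcp_pos: [486.4, 149.8, 230.3]
tcp_rot: [0.505, 0.495, -0.505, 0.495]
contact_force: [0.7, -0.3, -2.5]
grip_width: 0.287
```

```bash
cat >> h.py <<'E'
def snap(n,tag):
    from cell import arm
    st=arm.read_state(); c={k:np.array(v) for k,v in arm.camera_params(n).items()}
    p,d=arm.grab_frame(n); np.savez(f"/tmp/{n}{tag}.npz",p=p,d=d,tp=st['tcp_pos'],tr=st['tcp_rot'],**c); cv2.imwrite(f"pics/{n}{tag}.png",p[:,:,::-1])
def cloud(c,fish):
    vv,uu=np.mgrid[0:400,0:640]; p=np.stack([uu.ravel(),vv.ravel()],1); o,d=ray(c,p,fish)
    dep=c['d'].ravel(); d=d/( (d@c['R'].T)[:,2:3]); W=o+d*dep[:,None]; W[dep<=0]=np.nan
    return W.reshape(400,640,3)
E
python3 - <<'E'
from h import *
plan([478.5,190,230],-1.05,1)
snap("wrist","3"); snap("side","3"); snap("scene","3")
E
```

```text
t 4.42 tcp [486.4 149.8 230.3] j [0.27 0.25 1.88 0.   1.   0.29] F [ 0.74 -0.3  -2.48] w 0.287
shift frac [ 0.0015 -0.0433 -0.2   ] turn frac [-0.0017 -0.001  -0.0005] sgn 1 mm [  0.3  -8.7 -40. ] deg [-0.1 -0.1 -0. ]
```

View pics/wrist3.png

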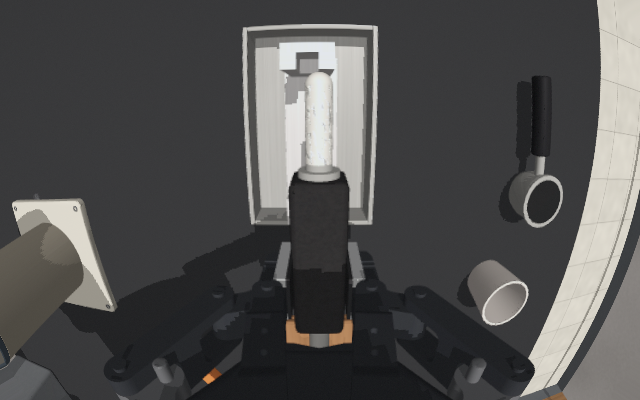

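View pics/side3.png

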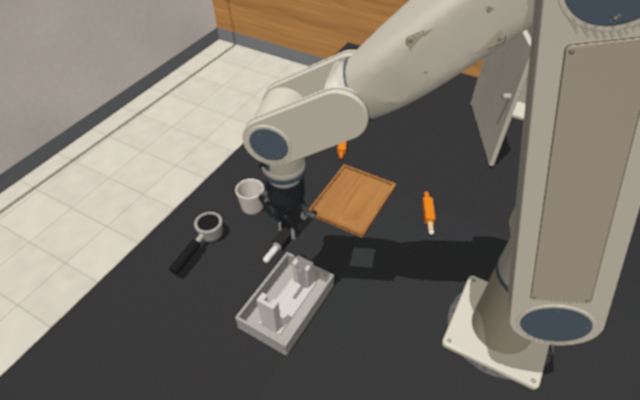

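View pics/scene3.png

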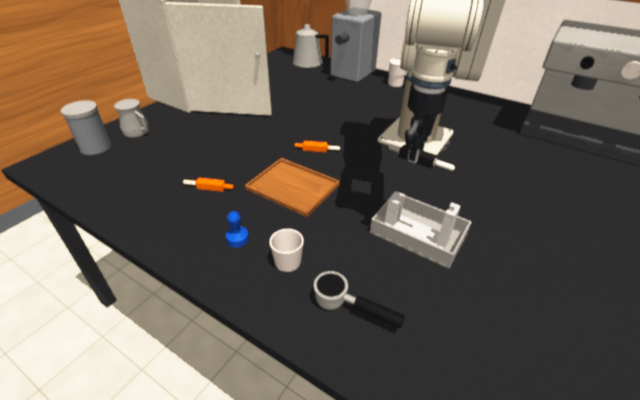

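Run:
```python
from h import *
c=load("wrist","3"); W=cloud(c,True); M=Ro.from_quat(c['tr']).as_matrix(); T=(W-c['tp'])@M  # tool coords
im=c['p']; h=W[...,2]
# bar: depth near
bar=(abs(T[...,1])<20)&(T[...,0]<25)&(T[...,0]>-40)&(T[...,2]<75)
bar[:, :]&=True
for u in (311,319,327):
    print(u,[(v,T[v,u].round(1).tolist()) for v in (70,74,80,90,120,160,168,172,178,182,190,210,260,300,328,332,336,342,345)])
ys=[]
for v in (85,100,120,150): 
    k=bar[v]&(h[v]>215); print(v,np.argwhere(k).ravel()[[0,-1]],T[v][k][:,1].min().round(1),T[v][k][:,1].max().round(1))
for v in (190,210,230): 
    k=bar[v]; print(v,np.argwhere(k).ravel()[[0,-1]],T[v][k][:,1].min().round(1),T[v][k][:,1].max().round(1))
# rim
k=(abs(h-50)<2)&(W[...,1]>60); q=W[k]; 
q=q[(q[:,0]>380)&(q[:,0]<580)]
print("rim",cv2.minAreaRect(q[:,:2].astype(np.float32)),np.median(q[:,2]))
k=(h>117)&(h<127); q=W[k]; q=q[(q[:,1]>200)]
print("slot top",len(q),np.median(q[:,2]),cv2.minAreaRect(q[:,:2].astype(np.float32)))
for v in (46,50,54,58,62,66,70): print(v,[(u,W[v,u].round(0).tolist()) for u in range(276,342,4) if np.isfinite(W[v,u,0]) and h[v,u]>115][:14])
```

```text
311 [(70, [161.1, -8.2, -106.7]), (74, [-9.7, -4.1, -91.7]), (80, [-11.9, -4.1, -89.0]), (90, [-13.5, -4.0, -84.8]), (120, [-13.0, -4.1, -72.3]), (160, [-11.3, -4.2, -54.9]), (168, [-12.3, -4.2, -51.6]), (172, [-12.9, -4.2, -50.0]), (178, [-17.2, -4.1, -48.5]), (182, [-16.7, -4.1, -46.6]), (190, [-20.2, -4.1, -44.2]), (210, [-20.9, -4.1, -35.7]), (260, [-20.5, -4.4, -11.2]), (300, [-20.7, -4.6, 11.7]), (328, [-20.2, -4.9, 31.3]), (332, [-20.7, -4.9, 33.7]), (336, [-11.5, -5.3, 46.0]), (342, [-10.7, -5.4, 51.8]), (345, [-11.9, -5.4, 53.3])]
319 [(70, [126.8, -0.6, -104.0]), (74, [-11.5, -0.8, -91.5]), (80, [-13.6, -0.8, -88.9]), (90, [-12.1, -0.8, -84.8]), (120, [-12.5, -0.8, -72.3]), (160, [-12.6, -0.8, -55.2]), (168, [-14.1, -0.8, -52.1]), (172, [-13.5, -0.8, -50.2]), (178, [-17.0, -0.8, -48.5]), (182, [-18.1, -0.8, -47.0]), (190, [-20.7, -0.8, -44.4]), (210, [-18.6, -0.8, -34.7]), (260, [-20.2, -0.8, -11.0]), (300, [-20.0, -0.8, 12.3]), (328, [-19.9, -0.7, 31.5]), (332, [-19.6, -0.7, 34.8]), (336, [-13.7, -0.7, 43.8]), (342, [-12.6, -0.7, 49.8]), (345, [-12.1, -0.7, 52.9])]
327 [(7
[... 2193 characters left out ...]
296, [470.0, 263.0, 118.0]), (320, [489.0, 262.0, 120.0]), (324, [492.0, 262.0, 122.0]), (328, [495.0, 262.0, 121.0]), (332, [498.0, 262.0, 121.0])]
62 [(280, [457.0, 260.0, 122.0]), (284, [460.0, 260.0, 121.0]), (288, [463.0, 260.0, 122.0]), (292, [467.0, 260.0, 121.0]), (320, [489.0, 259.0, 121.0]), (324, [492.0, 259.0, 122.0]), (328, [495.0, 259.0, 121.0]), (332, [498.0, 259.0, 121.0])]
66 [(280, [457.0, 257.0, 120.0]), (284, [460.0, 257.0, 121.0]), (288, [463.0, 257.0, 120.0]), (292, [466.0, 257.0, 120.0]), (320, [489.0, 256.0, 122.0]), (324, [492.0, 256.0, 123.0]), (328, [495.0, 256.0, 121.0]), (332, [498.0, 256.0, 121.0])]
70 [(280, [456.0, 254.0, 116.0]), (284, [460.0, 254.0, 116.0])]
```

```bash
python3 -c "
from h import *
plan([476.9,150,106],-1.07,1)"
```

```text
t 4.57 tcp [486.5 150.1 230.4] j [0.28 0.25 1.88 0.   1.   0.29] F [-0.04  0.24 -3.45] w 0.287
shift frac [ 0.6218 -0.0486  0.0022] turn frac [-0.0016 -0.0013 -0.0008] sgn 1 mm [124.4  -9.7   0.4] deg [-0.1 -0.1 -0. ]
```

Call:
move_arm --commands '[[[0.08, -0.02, 0], [0, 0, 0], -1], [[0.2, -0.035, 0], [0, 0, 0], -1], [[0.35, -0.048, 0.002], [-0.001, -0.001, 0], -1], [[0.5, -0.048, 0.002], [-0.001, -0.001, 0], -1], [[0.58, -0.048, 0.002], [-0.001, -0.001, 0], -1]]'

```text
t: 4.98
tcp_pos: [475.5, 149.0, 111.7]
tcp_rot: [-0.504, -0.495, 0.506, -0.495]
contact_force: [-0.6, -0.1, -3.7]
grip_width: 0.287
```

Call:
move_arm --commands '[[[0.04, 0, 0], [0, 0, 0], -1], [[0.04, 0, 0], [0, 0, 0], -1], [[0.04, 0, 0], [0, 0, 0], -1], [[0.04, 0, 0], [0, 0, 0], -1], [[0.04, 0, 0], [0, 0, 0], -1]]'

```text
t: 5.4
tcp_pos: [476.6, 149.2, 105.0]
tcp_rot: [0.505, 0.495, -0.505, 0.495]
contact_force: [0.8, 0.0, -3.1]
grip_width: 0.286
```

Run:
```python
from h import *
plan([476.9,150,106],-1.07,1); plan([477.1,160,106],-1.07,1)
snap("wrist","4"); snap("side","4"); snap("scene","4")
c=load("wrist","4"); W=cloud(c,True); M=Ro.from_quat(c['tr']).as_matrix(); T=(W-c['tp'])@M;h=W[...,2]
k=(h>115)&(h<128)&(W[...,1]>252)&(abs(W[...,0]-480)<40); q=W[k]
print("slot top",len(q),np.median(q[:,2]),cv2.minAreaRect(q[:,:2].astype(np.float32)))
a=cv2.imread("pics/scene4.png")[150:270,360:480]; b=cv2.imread("pics/side4.png")[225:345,230:350]
cv2.imwrite("pics/crop4.png",np.hstack([cv2.resize(x,(400,400),interpolation=cv2.INTER_CUBIC) for x in(a,b)]))
```

```text
t 5.4 tcp [476.6 149.2 105. ] j [ 0.28  0.44  1.99 -0.    0.72  0.3 ] F [ 0.81  0.02 -3.13] w 0.286
shift frac [-0.0048  0.0013 -0.0042] turn frac [-0.0016 -0.0001 -0.0002] sgn 1 mm [-1.   0.3 -0.8] deg [-0.1 -0.  -0. ]
t 5.4 tcp [476.6 149.2 105. ] j [ 0.28  0.44  1.99 -0.    0.72  0.3 ] F [ 0.81  0.02 -3.13] w 0.286
shift frac [-0.0048  0.0013 -0.0542] turn frac [-0.0016 -0.0001 -0.0002] sgn 1 mm [ -1.    0.3 -10.8] deg [-0.1 -0.  -0. ]
slot top 3543 120.9467977859508 ((478.30865478515625, 263.149169921875), (19.298877716064453, 44.57338333129883), 88.84736633300781)
```

View pics/wrist4.png

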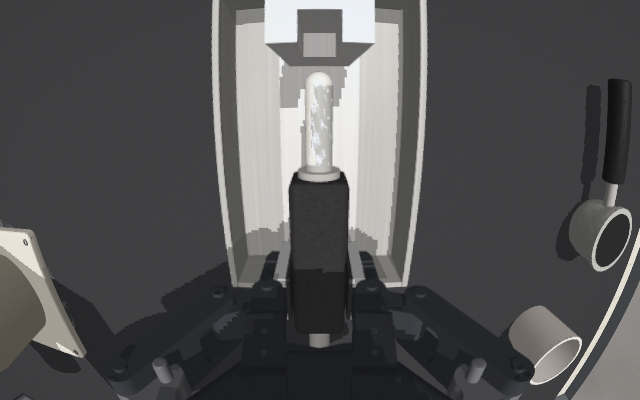

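View pics/crop4.png

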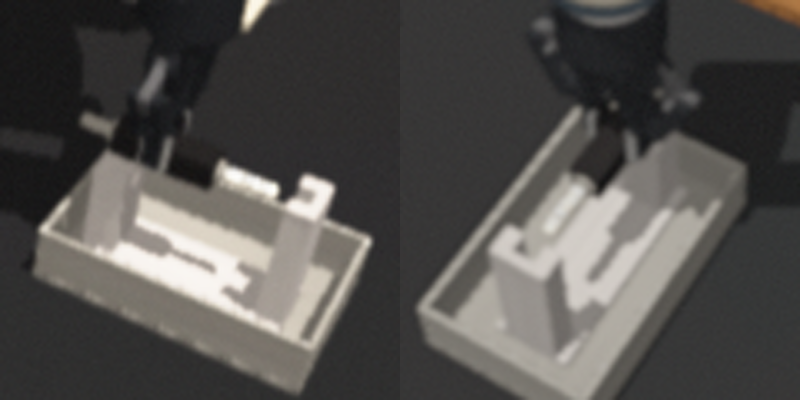

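Call:
move_arm --commands '[[[0, 0.002, -0.02], [0, 0, 0], -1], [[0, 0.002, -0.045], [0, 0, 0], -1], [[0, 0.002, -0.075], [0, 0, 0], -1], [[0, 0.002, -0.1], [0, 0, 0], -1], [[0, 0.002, -0.1], [0, 0, 0], -1]]'

```text
t: 5.97
tcp_pos: [477.1, 170.3, 104.8]
tcp_rot: [0.505, 0.495, -0.505, 0.495]
contact_force: [0.1, 0.5, -3.3]
grip_width: 0.284
```

Call:
move_arm --commands '[[[0, 0, 0], [0, 0, 0], -1], [[0, 0, 0], [0, 0, 0], -1], [[0, 0, 0], [0, 0, 0], -1], [[0, 0, 0], [0, 0, 0], -1], [[0, 0, 0], [0, 0, 0], -1]]'

```text
t: 6.38
tcp_pos: [477.1, 170.1, 104.7]
tcp_rot: [-0.505, -0.495, 0.505, -0.495]
contact_force: [-0.9, 0.4, -2.9]
grip_width: 0.283
```

Run:
```python
from h import *
plan([477.3,172,106],-1.07,1)
snap("wrist","5")
```

```text
t 6.38 tcp [477.1 170.1 104.7] j [0.32 0.45 1.97 0.   0.72 0.34] F [-0.93  0.36 -2.93] w 0.283
shift frac [-0.0065  0.0009 -0.0093] turn frac [-0.0007 -0.0001  0.0002] sgn 1 mm [-1.3  0.2 -1.9] deg [-0. -0.  0.]
```

View pics/wrist5.png

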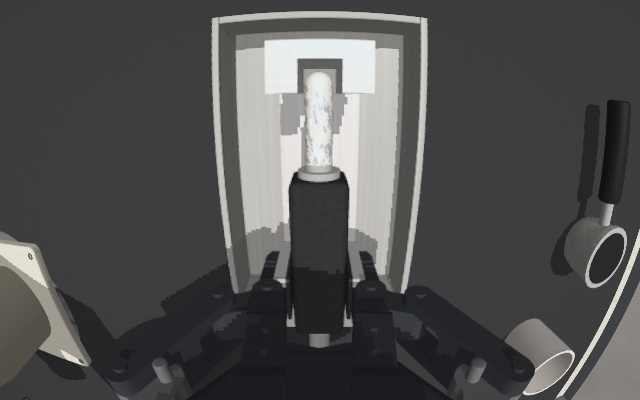

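Call:
move_arm --commands '[[[0, 0, -0.02], [0, 0, 0], -1], [[0, 0, -0.04], [0, 0, 0], -1], [[0, 0, -0.06], [0, 0, 0], -1], [[0, 0, -0.08], [0, 0, 0], -1], [[0, 0, -0.1], [0, 0, 0], -1]]'

```text
t: 6.85
tcp_pos: [477.3, 189.5, 104.6]
tcp_rot: [-0.504, -0.495, 0.505, -0.495]
contact_force: [1.1, -10.1, -1.8]
grip_width: 0.288
```

```bash
cat >> h.py <<'E'
def avg(n=8):
    from cell import arm
    F=[];P=[]
    for i in range(n):
        s=arm.read_state();F.append(s['contact_force']);P.append(s['tcp_pos']); arm.grab_frame("side")
    F=np.array(F);P=np.array(P)
    print("t",round(s['t'],2),"F",F.mean(0).round(2),"sd",F.std(0).round(2),"tcp",P.mean(0).round(2),"sd",P.std(0).round(2),"w",round(s['grip_width'],3))
E
python3 -c "
from h import *
avg(10)"
```

```text
t 7.3 F [ 0.98 -7.23 -2.18] sd [0.45 1.04 0.45] tcp [477.37 189.65 104.64] sd [0.03 0.18 0.02] w 0.289
```

Call:
move_arm --commands '[[[0, 0, -0.01], [0, 0, 0], -1], [[0, 0, -0.02], [0, 0, 0], -1], [[0, 0, -0.03], [0, 0, 0], -1], [[0, 0, -0.04], [0, 0, 0], -1], [[0, 0, -0.045], [0, 0, 0], -1]]'

```text
t: 7.77
tcp_pos: [477.4, 197.5, 104.6]
tcp_rot: [-0.503, -0.495, 0.506, -0.496]
contact_force: [1.8, -10.4, -1.6]
grip_width: 0.284
```

Call:
move_arm --commands '[[[0, 0, 0], [0, 0, 0], -1], [[0, 0, 0], [0, 0, 0], -1], [[0, 0, 0], [0, 0, 0], -1], [[0, 0, 0], [0, 0, 0], -1], [[0, 0, 0], [0, 0, 0], -1]]'

```text
t: 8.18
tcp_pos: [477.2, 196.5, 104.4]
tcp_rot: [-0.503, -0.495, 0.506, -0.496]
contact_force: [0.7, -8.9, -1.7]
grip_width: 0.29
```

```bash
python3 -c "
from h import *
avg(12)"
```

```text
t 8.73 F [ 1.24 -9.05 -1.4 ] sd [0.59 0.26 0.37] tcp [477.18 196.45 104.43] sd [0.02 0.01 0.01] w 0.28
```

Call:
move_arm --commands '[[[0, 0, -0.007], [0, 0, 0], -1], [[0, 0, -0.014], [0, 0, 0], -1], [[0, 0, -0.021], [0, 0, 0], -1], [[0, 0, -0.027], [0, 0, 0], -1], [[0, 0, -0.03], [0, 0, 0], -1]]'

```text
t: 9.2
tcp_pos: [477.1, 201.2, 104.3]
tcp_rot: [-0.502, -0.494, 0.507, -0.497]
contact_force: [1.1, -10.8, -0.2]
grip_width: 0.283
```

```bash
python3 -c "
from h import *
avg(10); snap('wrist','6')"
```

```text
t 9.65 F [  1.53 -11.12  -0.98] sd [0.6  0.45 0.57] tcp [477.06 201.15 104.28] sd [0.02 0.04 0.01] w 0.285
```

View pics/wrist6.png

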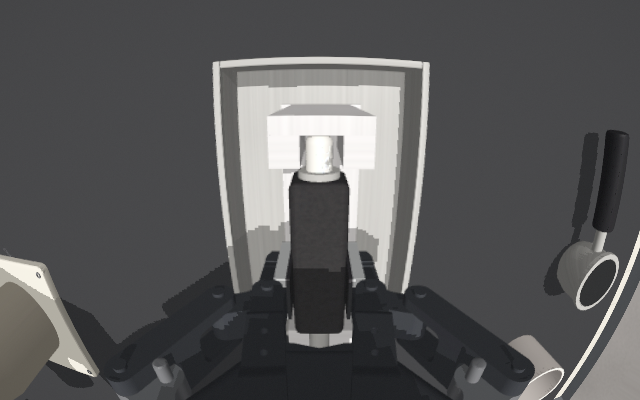

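```bash
python3 -c "
from h import *
plan([477.5,201.5,106],-1.07,1)"
```

```text
t 9.75 tcp [477.  201.1 104.3] j [ 0.38  0.46  1.94 -0.01  0.74  0.4 ] F [  0.65 -10.67  -0.34] w 0.29
shift frac [-0.0087  0.0022 -0.0019] turn frac [0.001  0.0077 0.0026] sgn 1 mm [-1.7  0.4 -0.4] deg [0.1 0.5 0.2]
```

Call:
move_arm --commands '[[[0, 0.002, -0.005], [0, 0.008, 0.0026], -1], [[0, 0.002, -0.008], [0, 0.012, 0.003], -1], [[0, 0.002, -0.01], [0, 0.012, 0.003], -1], [[0, 0.002, -0.01], [0, 0.012, 0.003], -1], [[0, 0.002, -0.01], [0, 0.012, 0.003], -1]]'

```text
t: 10.17
tcp_pos: [477.1, 201.6, 103.9]
tcp_rot: [0.504, 0.496, -0.504, 0.495]
contact_force: [1.8, -11.4, -1.6]
grip_width: 0.287
```

```bash
python3 -c "
from h import *
avg(8);plan([477.5,201.5,106],-1.07,1)"
```

```text
t 10.52 F [  1.72 -11.06  -2.36] sd [0.41 0.34 0.45] tcp [477.07 201.64 103.91] sd [0.01 0.01 0.01] w 0.286
t 10.57 tcp [477.1 201.6 103.9] j [0.38 0.46 1.95 0.   0.73 0.39] F [  1.1  -10.61  -3.01] w 0.285
shift frac [-0.0105  0.0022  0.0007] turn frac [ 0.0016 -0.0016  0.0008] sgn 1 mm [-2.1  0.4  0.1] deg [ 0.1 -0.1  0. ]
```

Call:
move_arm --commands '[[[0, 0.001, -0.007], [0, 0, 0], -1], [[0, 0.001, -0.011], [0, 0.003, 0], -1], [[0, 0.001, -0.014], [0, 0.004, 0], -1], [[0, 0.001, -0.014], [0, 0.004, 0], -1], [[0, 0.001, -0.014], [0, 0.004, 0], -1]]'

```text
t: 10.98
tcp_pos: [477.0, 202.9, 103.6]
tcp_rot: [0.504, 0.497, -0.504, 0.495]
contact_force: [0.8, -10.1, -2.3]
grip_width: 0.288
```

```bash
python3 -c "
from h import *
avg(8)"
```

```text
t 11.33 F [  1.78 -11.6   -2.54] sd [0.47 0.71 0.37] tcp [476.98 202.93 103.63] sd [0.01 0.01 0.01] w 0.283
```

Call:
move_arm --commands '[[[0, 0.001, -0.008], [0, 0, 0], -1], [[0, 0.001, -0.012], [0, 0.002, 0], -1], [[0, 0.001, -0.013], [0, 0.002, 0], -1], [[0, 0.001, -0.013], [0, 0.002, 0], -1], [[0, 0.001, -0.013], [0, 0.002, 0], -1]]'

```text
t: 11.8
tcp_pos: [476.9, 204.0, 103.4]
tcp_rot: [-0.504, -0.497, 0.504, -0.495]
contact_force: [1.6, -11.4, -0.7]
grip_width: 0.287
```

```bash
python3 -c "
from h import *
avg(8)"
```

```text
t 12.15 F [  1.52 -11.74  -1.58] sd [0.59 0.44 0.55] tcp [476.9  203.99 103.4 ] sd [0.01 0.02 0.01] w 0.284
```

Call:
move_arm --commands '[[[0, 0.001, -0.007], [0, 0, 0], -1], [[0, 0.001, -0.01], [0, 0.001, 0], -1], [[0, 0.001, -0.012], [0, 0.001, 0], -1], [[0, 0.001, -0.012], [0, 0.001, 0], -1], [[0, 0.001, -0.012], [0, 0.001, 0], -1]]'

```text
t: 12.62
tcp_pos: [476.7, 204.3, 103.1]
tcp_rot: [-0.503, -0.497, 0.505, -0.495]
contact_force: [1.7, -15.1, 0.2]
grip_width: 0.283
```

```bash
python3 -c "
from h import *
avg(8);plan([477.5,201.5,106],-1.07,1); snap('wrist','7')"
```

```text
t 12.97 F [  1.87 -15.04  -0.87] sd [0.48 0.47 0.59] tcp [476.68 204.32 103.12] sd [0.01 0.01 0.02] w 0.28
t 13.02 tcp [476.7 204.3 103.1] j [0.38 0.46 1.94 0.   0.74 0.39] F [  2.05 -14.59  -1.68] w 0.289
shift frac [-0.0144  0.0043  0.014 ] turn frac [0.0032 0.0002 0.0042] sgn 1 mm [-2.9  0.9  2.8] deg [0.2 0.  0.2]
```

View pics/wrist7.png

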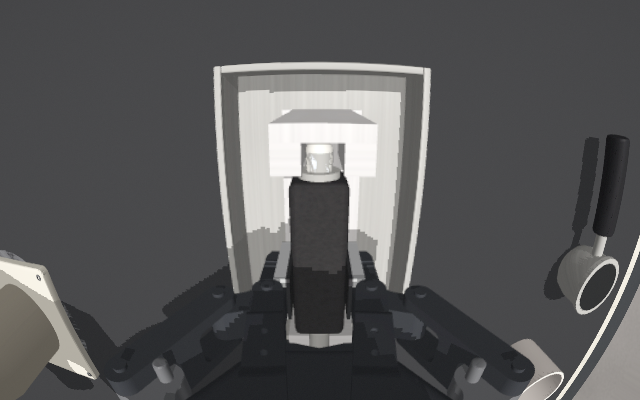

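Call:
move_arm --commands '[[[0, 0.003, -0.002], [0.001, 0.001, 0.002], -1], [[0, 0.006, -0.001], [0.003, 0.002, 0.004], -1], [[0, 0.007, -0.001], [0.003, 0.003, 0.005], -1], [[0, 0.007, -0.001], [0.003, 0.003, 0.005], -1], [[0, 0.007, -0.001], [0.003, 0.003, 0.005], -1]]'

```text
t: 13.48
tcp_pos: [476.8, 202.8, 102.7]
tcp_rot: [-0.504, -0.496, 0.505, -0.495]
contact_force: [-0.2, -11.9, -0.8]
grip_width: 0.289
```

```bash
python3 -c "
from h import *
avg(4);plan([477.9,202.5,69],-1.07,1)"
```

```text
t 13.63 F [ -1.09 -11.75  -0.32] sd [0.59 0.18 0.3 ] tcp [476.85 202.79 102.68] sd [0.02 0.01 0.01] w 0.286
t 13.68 tcp [476.8 202.8 102.7] j [0.38 0.46 1.95 0.   0.73 0.4 ] F [ -0.64 -11.32  -0.01] w 0.285
shift frac [0.1684 0.0057 0.0013] turn frac [0.0011 0.0004 0.0019] sgn 1 mm [33.7  1.1  0.3] deg [0.1 0.  0.1]
```

Call:
move_arm --commands '[[[0, 0.004, -0.008], [0.001, 0.001, 0.002], -1], [[0, 0.008, -0.008], [0.001, 0.001, 0.002], -1], [[0, 0.012, -0.008], [0.001, 0.002, 0.002], -1], [[0, 0.012, -0.008], [0.001, 0.002, 0.002], -1], [[0, 0.012, -0.008], [0.001, 0.002, 0.002], -1]]'

```text
t: 14.1
tcp_pos: [477.5, 202.5, 101.9]
tcp_rot: [-0.503, -0.496, 0.506, -0.495]
contact_force: [-1.6, -12.1, -2.0]
grip_width: 0.286
```

```bash
python3 -c "
from h import *
avg(4);plan([477.9,202.5,69],-1.07,1);snap('wrist','8');snap('side','8');snap('scene','8')
a=cv2.imread('pics/scene8.png')[150:270,360:480]; b=cv2.imread('pics/side8.png')[225:345,230:350]
cv2.imwrite('pics/crop8.png',np.hstack([cv2.resize(x,(400,400),interpolation=cv2.INTER_CUBIC) for x in(a,b)]))
cv2.imwrite('pics/w8.png',cv2.resize(cv2.imread('pics/wrist8.png')[50:200,200:440],(768,480),interpolation=cv2.INTER_CUBIC))"
```

```text
t 14.25 F [ -1.35 -10.96  -2.11] sd [0.2  0.67 0.09] tcp [477.49 202.5  101.92] sd [0.01 0.01 0.01] w 0.287
t 14.3 tcp [477.5 202.5 101.9] j [ 0.38  0.47  1.94 -0.    0.74  0.4 ] F [ -1.64 -11.6   -2.02] w 0.284
shift frac [ 0.1645  0.0027 -0.0004] turn frac [0.0011 0.002  0.0036] sgn 1 mm [32.9  0.5 -0.1] deg [0.1 0.1 0.2]
```

View pics/w8.png

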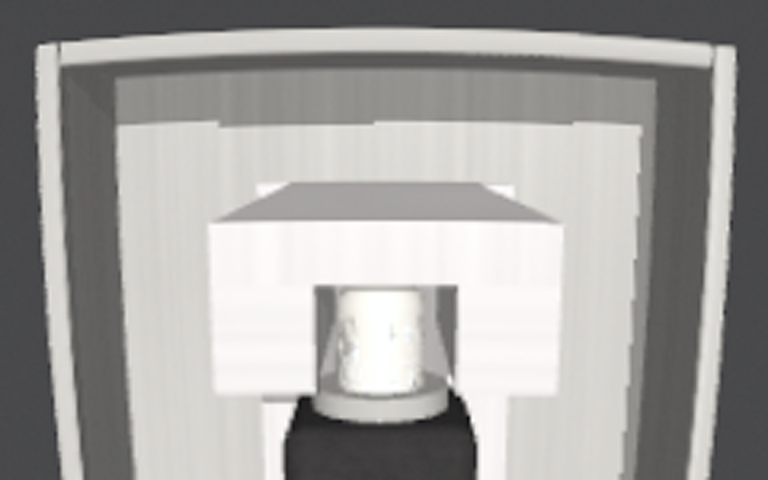

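View pics/crop8.png

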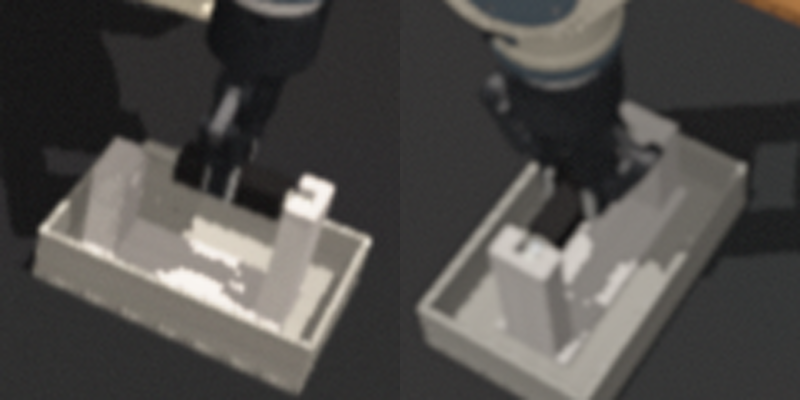

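Call:
move_arm --commands '[[[0.01, 0.008, -0.009], [0.001, 0.002, 0.003], -1], [[0.02, 0.01, -0.009], [0.001, 0.004, 0.005], -1], [[0.03, 0.01, -0.009], [0.001, 0.004, 0.005], -1], [[0.04, 0.01, -0.009], [0.001, 0.004, 0.005], -1], [[0.05, 0.01, -0.009], [0.001, 0.004, 0.005], -1]]'

```text
t: 14.87
tcp_pos: [478.8, 202.8, 91.7]
tcp_rot: [-0.504, -0.495, 0.505, -0.496]
contact_force: [0.3, -11.4, 1.2]
grip_width: 0.289
```

```bash
python3 -c "
from h import *
avg(4);plan([478,202.5,69],-1.07,1)"
```

```text
t 15.02 F [  1.01 -11.3   -2.87] sd [0.44 0.15 2.39] tcp [478.64 202.68  91.41] sd [0.07 0.06 0.16] w 0.288
t 15.07 tcp [478.5 202.5  91.2] j [ 0.38  0.49  1.95 -0.    0.71  0.4 ] F [  1.37 -11.63  -5.99] w 0.283
shift frac [ 0.1111 -0.0026  0.0001] turn frac [0.0006 0.0011 0.0008] sgn 1 mm [22.2 -0.5  0. ] deg [0.  0.1 0. ]
```

Call:
move_arm --commands '[[[0.006, 0, -0.009], [0, 0.002, 0.001], -1], [[0.016, -0.001, -0.009], [0, 0.002, 0.001], -1], [[0.026, -0.002, -0.009], [0, 0.002, 0.001], -1], [[0.036, -0.002, -0.009], [0, 0.002, 0.001], -1], [[0.046, -0.002, -0.009], [0, 0.002, 0.001], -1]]'

```text
t: 15.48
tcp_pos: [477.5, 202.9, 81.8]
tcp_rot: [-0.503, -0.496, 0.505, -0.496]
contact_force: [0.8, -11.4, -0.2]
grip_width: 0.288
```

```bash
python3 -c "
from h import *
avg(4);plan([478.1,202.5,69],-1.07,1);snap('wrist','9');snap('side','9');snap('scene','9')
a=cv2.imread('pics/scene9.png')[150:270,360:480]; b=cv2.imread('pics/side9.png')[225:345,230:350]
cv2.imwrite('pics/crop9.png',np.hstack([cv2.resize(x,(400,400),interpolation=cv2.INTER_CUBIC) for x in(a,b)]))
"
```

```text
t 15.63 F [  0.87 -11.77  -3.43] sd [0.2  0.53 2.15] tcp [477.35 202.82  81.54] sd [0.07 0.07 0.17] w 0.286
t 15.68 tcp [477.3 202.7  81.4] j [ 0.38  0.5   1.95 -0.    0.69  0.4 ] F [  2.04 -11.7   -5.68] w 0.286
shift frac [0.062  0.0043 0.0008] turn frac [0.0013 0.0021 0.0019] sgn 1 mm [12.4  0.9  0.2] deg [0.1 0.1 0.1]
```

View pics/wrist9.png

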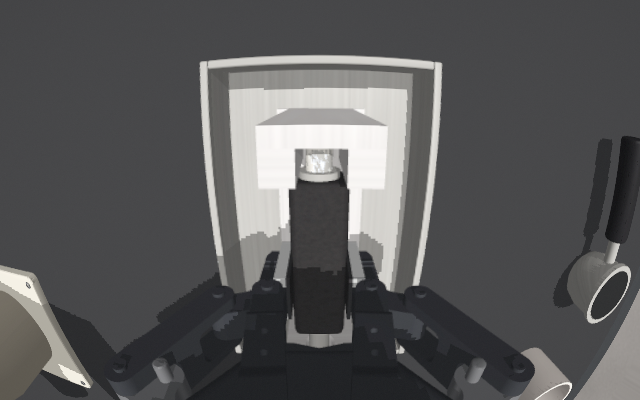

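View pics/crop9.png

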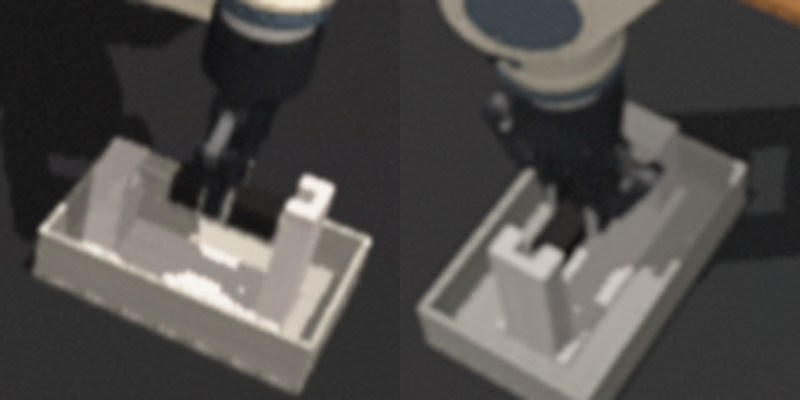

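Call:
move_arm --commands '[[[0.008, 0.003, -0.009], [0, 0.003, 0.002], -1], [[0.016, 0.005, -0.009], [0, 0.003, 0.002], -1], [[0.026, 0.006, -0.009], [0, 0.003, 0.002], -1], [[0.036, 0.006, -0.009], [0, 0.003, 0.002], -1], [[0.044, 0.006, -0.009], [0, 0.003, 0.002], -1]]'

```text
t: 16.25
tcp_pos: [477.7, 203.0, 72.2]
tcp_rot: [-0.503, -0.496, 0.505, -0.496]
contact_force: [-0.0, -12.1, 0.7]
grip_width: 0.281
```

```bash
python3 -c "
from h import *
avg(8);plan([478.1,202.5,69],-1.07,1)
"
```

```text
t 16.6 F [  1.23 -11.32  -3.65] sd [0.6  0.55 1.96] tcp [477.53 202.84  71.94] sd [0.07 0.08 0.12] w 0.285
t 16.65 tcp [477.5 202.8  71.8] j [ 0.38  0.52  1.95 -0.    0.67  0.4 ] F [  1.62 -12.42  -5.98] w 0.288
shift frac [0.0142 0.0032 0.0012] turn frac [0.002  0.0022 0.0024] sgn 1 mm [2.8 0.6 0.2] deg [0.1 0.1 0.1]
```

Call:
move_arm --commands '[[[0.003, 0.003, -0.008], [0, 0.003, 0.002], -1], [[0.006, 0.004, -0.008], [0.001, 0.003, 0.003], -1], [[0.009, 0.005, -0.008], [0.002, 0.003, 0.003], -1], [[0.011, 0.005, -0.008], [0.002, 0.003, 0.003], -1], [[0.011, 0.005, -0.008], [0.002, 0.003, 0.003], -1]]'

```text
t: 17.07
tcp_pos: [477.4, 202.8, 69.2]
tcp_rot: [-0.504, -0.495, 0.505, -0.495]
contact_force: [0.4, -11.8, -0.6]
grip_width: 0.288
```

```bash
python3 -c "
from h import *
avg(6);plan([478.1,202.5,69],-1.07,1)
"
```

```text
t 17.32 F [  0.1  -11.4   -0.73] sd [0.54 0.35 0.34] tcp [477.43 202.8   69.24] sd [0.02 0.01 0.01] w 0.284
t 17.37 tcp [477.4 202.8  69.2] j [ 0.38  0.52  1.95 -0.    0.67  0.4 ] F [  0.18 -11.58  -1.17] w 0.288
shift frac [0.0012 0.0034 0.0014] turn frac [0.0007 0.0019 0.0018] sgn 1 mm [0.2 0.7 0.3] deg [0.  0.1 0.1]
```

Call:
move_arm --commands '[[[0.003, 0.003, -0.008], [0, 0.002, 0.002], -1], [[0.006, 0.005, -0.008], [0.001, 0.003, 0.003], -1], [[0.007, 0.006, -0.008], [0.001, 0.003, 0.003], -1], [[0.007, 0.006, -0.008], [0.001, 0.003, 0.003], -1], [[0.007, 0.006, -0.008], [0.001, 0.003, 0.003], -1]]'

```text
t: 17.78
tcp_pos: [477.4, 202.8, 67.5]
tcp_rot: [-0.504, -0.495, 0.505, -0.495]
contact_force: [-0.4, -11.3, -0.2]
grip_width: 0.283
```

```bash
python3 -c "
from h import *
avg(6);plan([478.1,202.5,69],-1.07,1);snap('wrist','10')
"
```

```text
t 18.03 F [ -0.77 -11.7   -0.04] sd [0.5  0.27 0.3 ] tcp [477.4  202.8   67.48] sd [0.02 0.01 0.01] w 0.287
t 18.08 tcp [477.4 202.8  67.5] j [ 0.38  0.53  1.95 -0.    0.66  0.4 ] F [ -1.27 -11.52   0.06] w 0.285
shift frac [-0.0075  0.0034  0.0014] turn frac [0.0003 0.0018 0.0015] sgn 1 mm [-1.5  0.7  0.3] deg [0.  0.1 0.1]
```

View pics/wrist10.png

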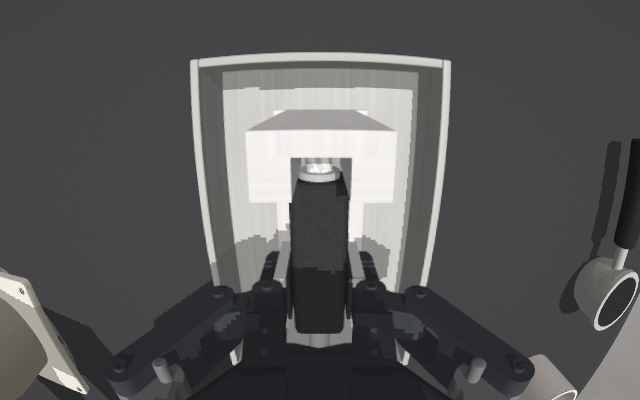

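Call:
move_arm --commands '[[[0.003, 0.003, -0.008], [0, 0.002, 0.002], -1], [[0.005, 0.006, -0.008], [0.001, 0.003, 0.003], -1], [[0.005, 0.008, -0.008], [0.001, 0.003, 0.003], -1], [[0.005, 0.008, -0.008], [0.001, 0.003, 0.003], -1], [[0.005, 0.008, -0.008], [0.001, 0.003, 0.003], -1]]'

```text
t: 18.55
tcp_pos: [477.7, 202.9, 66.7]
tcp_rot: [-0.504, -0.495, 0.505, -0.495]
contact_force: [-3.4, -11.8, 7.4]
grip_width: 0.288
```

```bash
python3 -c "
from h import *
avg(6);plan([478.1,202.5,69],-1.07,1)
c=load('wrist','10'); W=cloud(c,True); k=W[230:310,300:338].reshape(-1,3); print('sleeve top z',np.nanmedian(k[:,2])); 
print('sleeve z by row',[(v,np.nanmedian(W[v,305:335,2]).round(1)) for v in (200,220,240,260,280,300,320)])
h=W[...,2]; q=h[140:155,260:380]; print('post top',np.nanmedian(q))
"
```

```text
t 18.8 F [ -3.69 -11.63   7.42] sd [0.34 0.16 0.12] tcp [477.69 202.95  66.67] sd [0.01 0.01 0.02] w 0.287
t 18.85 tcp [477.7 203.   66.7] j [ 0.38  0.53  1.95 -0.    0.66  0.4 ] F [ -3.24 -11.39   8.36] w 0.281
shift frac [-0.0117  0.0021  0.0023] turn frac [0.0003 0.0014 0.0013] sgn 1 mm [-2.3  0.4  0.5] deg [0.  0.1 0.1]
sleeve top z 87.65591690743025
sleeve z by row [(200, np.float64(87.8)), (220, np.float64(87.7)), (240, np.float64(87.6)), (260, np.float64(87.6)), (280, np.float64(87.7)), (300, np.float64(87.5)), (320, np.float64(87.7))]
post top 121.00654533073248
```

Call:
move_arm --commands '[[[-0.006, 0.001, -0.006], [0, 0.002, 0.001], -1], [[-0.006, 0.001, 0.0], [0, 0.002, 0.001], -1], [[-0.006, 0.001, 0.01], [0, 0.002, 0.001], -1], [[-0.006, 0.001, 0.02], [0, 0.002, 0.001], -1], [[-0.006, 0.001, 0.03], [0, 0.002, 0.001], -1]]'

```text
t: 19.27
tcp_pos: [477.1, 195.9, 67.6]
tcp_rot: [-0.504, -0.496, 0.505, -0.495]
contact_force: [-0.8, -7.0, -1.1]
grip_width: 0.289
```

```bash
python3 -c "
from h import *
avg(6);plan([478.1,182,68],-1.07,1)
"
```

```text
t 19.52 F [ 0.05 -8.85 -1.06] sd [0.44 0.93 0.35] tcp [477.06 195.8   67.64] sd [0.03 0.09 0.01] w 0.286
t 19.57 tcp [477.1 195.9  67.6] j [ 0.37  0.52  1.96 -0.    0.66  0.39] F [ -0.32 -10.18  -0.85] w 0.284
shift frac [-0.0017  0.0065  0.0693] turn frac [0.0008 0.0014 0.002 ] sgn 1 mm [-0.3  1.3 13.9] deg [0.  0.1 0.1]
```

Call:
move_arm --commands '[[[-0.003, 0.003, 0.003], [0, 0.001, 0.001], -1], [[-0.003, 0.003, 0.015], [0, 0.001, 0.001], -1], [[-0.003, 0.003, 0.03], [0, 0.001, 0.001], -1], [[-0.003, 0.003, 0.045], [0, 0.001, 0.001], -1], [[-0.003, 0.003, 0.06], [0, 0.001, 0.001], -1]]'

```text
t: 19.98
tcp_pos: [477.0, 183.6, 68.0]
tcp_rot: [-0.504, -0.496, 0.505, -0.495]
contact_force: [-1.2, -3.1, -3.6]
grip_width: 0.284
```

```bash
python3 -c "
from h import *
avg(6);plan([477.6,181,68],-1.07,1);snap('wrist','11');snap('side','11');snap('scene','11')
a=cv2.imread('pics/scene11.png')[150:270,360:480]; b=cv2.imread('pics/side11.png')[225:345,230:350]
cv2.imwrite('pics/crop11.png',np.hstack([cv2.resize(x,(400,400),interpolation=cv2.INTER_CUBIC) for x in(a,b)]))
"
```

```text
t 20.23 F [-0.91 -4.62 -3.27] sd [0.34 0.76 0.59] tcp [477.05 183.46  68.07] sd [0.03 0.17 0.03] w 0.29
t 20.28 tcp [477.1 183.7  68.1] j [ 0.34  0.52  1.97 -0.    0.65  0.36] F [-0.95 -4.55 -4.27] w 0.286
shift frac [0.0005 0.0027 0.0134] turn frac [0.001  0.0009 0.0017] sgn 1 mm [0.1 0.5 2.7] deg [0.1 0.1 0.1]
```

View pics/wrist11.png

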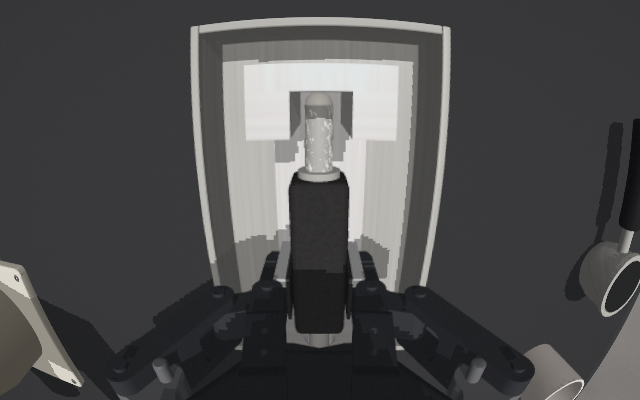

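View pics/crop11.png

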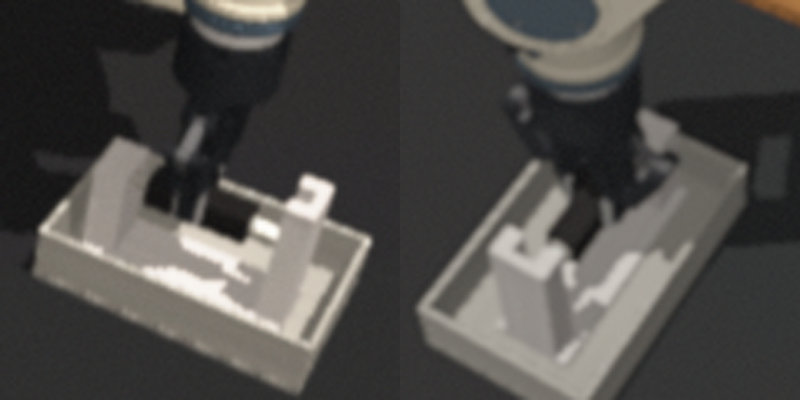

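Call:
move_arm --commands '[[[0.0, 0.002, 0.004], [0, 0.001, 0.001], -1], [[0.0, 0.002, 0.008], [0, 0.001, 0.001], -1], [[0.001, 0.002, 0.012], [0, 0.001, 0.001], -1], [[0.001, 0.002, 0.013], [0, 0.001, 0.001], -1], [[0.001, 0.002, 0.013], [0, 0.001, 0.001], -1]]'

```text
t: 20.85
tcp_pos: [477.5, 181.1, 67.9]
tcp_rot: [-0.504, -0.496, 0.505, -0.495]
contact_force: [-0.9, -4.3, -2.8]
grip_width: 0.283
```

```bash
python3 -c "
from h import *
avg(6);plan([477.6,180,68],-1.07,1)
"
```

```text
t 21.1 F [-1.07 -3.97 -2.94] sd [0.36 0.36 0.43] tcp [477.44 181.12  67.92] sd [0.02 0.02 0.01] w 0.287
t 21.15 tcp [477.5 181.2  67.9] j [0.34 0.52 1.97 0.   0.65 0.36] F [-0.8  -3.42 -3.1 ] w 0.288
shift frac [-0.0003  0.0007  0.0057] turn frac [ 0.0011 -0.0001  0.0007] sgn 1 mm [-0.1  0.1  1.1] deg [ 0.1 -0.   0. ]
```

Call:
move_arm --commands '[[[0, 0, 0], [0, 0, 0], -0.35], [[0, 0, 0], [0, 0, 0], -0.3], [[0, 0, 0], [0, 0, 0], -0.2], [[0, 0, 0], [0, 0, 0], -0.1], [[0, 0, 0], [0, 0, 0], 0.1]]'

```text
t: 21.57
tcp_pos: [477.9, 181.5, 68.2]
tcp_rot: [0.505, 0.496, -0.504, 0.495]
contact_force: [-0.7, -0.0, -0.2]
grip_width: 0.548
```

```bash
python3 -c "
from h import *
avg(6);snap('wrist','12')
"
```

```text
t 21.82 F [0.26 0.13 0.18] sd [0.63 0.57 0.36] tcp [477.67 181.32  68.06] sd [0.13 0.1  0.08] w 0.553
```

View pics/wrist12.png

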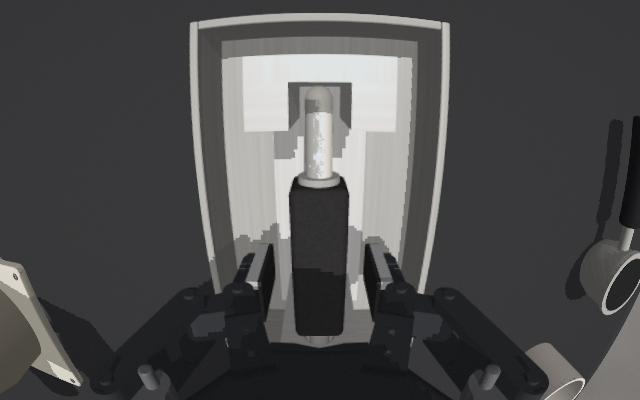

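Call:
move_arm --commands '[[[-0.03, 0, 0], [0, 0, 0], 0.2], [[-0.1, 0, 0], [0, 0, 0], 0.2], [[-0.22, 0, 0], [0, 0, 0], 0.2], [[-0.36, 0, 0], [0, 0, 0], 0.2], [[-0.5, 0, 0], [0, 0, 0], 0.2]]'

```text
t: 22.33
tcp_pos: [477.0, 181.0, 169.0]
tcp_rot: [-0.504, -0.496, 0.505, -0.495]
contact_force: [0.7, -1.0, -0.6]
grip_width: 0.599
```

Call:
move_arm --commands '[[[-0.1, 0, 0.15], [0, 0, 0], 0.2], [[-0.2, 0, 0.35], [0, 0, 0], 0.2], [[-0.3, 0, 0.55], [0, 0, 0], 0.2], [[-0.35, 0, 0.7], [0, 0, 0], 0.2], [[-0.35, 0, 0.8], [0, 0, 0], 0.2]]'

```text
t: 22.75
tcp_pos: [475.5, 18.4, 242.4]
tcp_rot: [0.505, 0.494, -0.504, 0.496]
contact_force: [0.6, 0.6, -0.1]
grip_width: 0.598
```

Run:
```python
from h import *
plan([477.6,180,68],-1.07,1)
for n in('wrist','side','scene'): snap(n,'13')
a=cv2.imread('pics/scene13.png')[180:270,360:480]; b=cv2.imread('pics/side13.png')[245:355,230:340]
cv2.imwrite('pics/crop13.png',np.hstack([cv2.resize(x,(400,400),interpolation=cv2.INTER_CUBIC) for x in(a,b)]))
for n in('side','scene'):
    c=load(n,'13'); W=cloud(c,False); im=c['p'].astype(int)
    k=(im.max(2)<60)&(W[...,2]>60)&(abs(W[...,0]-478)<40)&(abs(W[...,1]-190)<80); q=W[k]
    print(n,len(q),'y range',q[:,1].min(),q[:,1].max(),'x',np.median(q[:,0]),'z fit slope',np.polyfit(q[:,1],q[:,2],1), 'top z',np.percentile(q[:,2],90))
```

```text
t 22.75 tcp [475.5  18.4 242.4] j [ 0.01  0.19  1.94 -0.    1.01  0.03] F [ 0.62  0.59 -0.06] w 0.598
shift frac [ 0.8712 -0.0073 -0.8088] turn frac [ 0.0001  0.0007 -0.0033] sgn 1 mm [ 174.2   -1.5 -161.8] deg [ 0.   0.  -0.2]
side 301 y range 144.81094760115434 222.88230286741805 x 471.3472267434088 z fit slope [ 0.00011389 87.03823653] top z 90.39436478915798
scene 346 y range 144.1628673022468 223.6841086731149 x 489.35634038080565 z fit slope [ 0.01128252 80.61006659] top z 89.9048170183363
```

View pics/crop13.png

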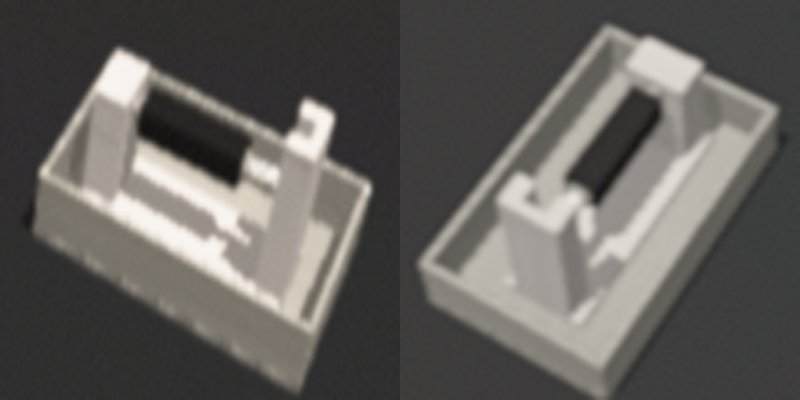

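View pics/wrist13.png

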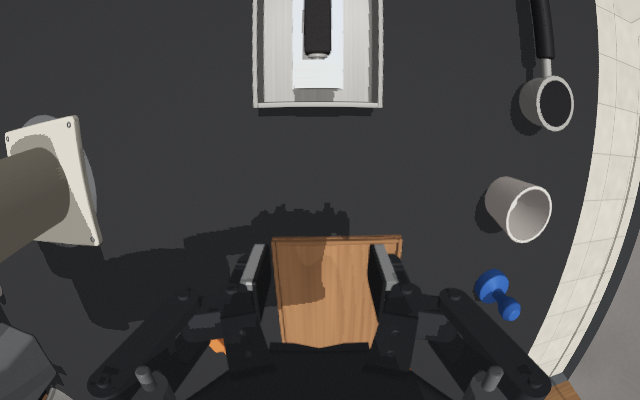

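View pics/scene13.png

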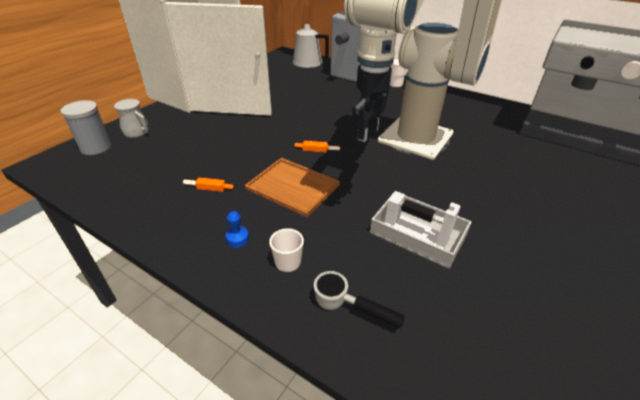

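Run:
```python
from cell import arm
s=arm.read_state(); print(s['t'],s['qvel'].round(3),s['contact_force'].round(2)); print(arm.job_done())
```

```text
22.9 [ 0.042  0.019  0.002  0.008 -0.004  0.015] [-0.67  0.36  0.19]
the job is handed in; nothing more can be done
None
```

The black bar is refitted in the knock box, and I handed the job in at 22.9 s with the arm clear of everything.

**What I did:** I took the bar from the tray and put its sprung pin in the slotted post. I then pushed until I felt the spring's solid stop and backed off about 1.5 mm. The stub went down in front of the cup until the pin touched the slot floor. I let the spring carry it back into the cup and opened the jaws about 2 mm short, so the spring finished the seating.

**Forces:** The highest I read was about 15 N along the bar at the stop, and about 8 N on the tool downwards at the slot floor (roughly 11 N of pressing, as the held bar reads −3 N). Both are under the 25 N limit. These are samples at the end of moves, so brief peaks in between were not recorded.

**Last checks:**
- **Position:** In both fixed cameras the sleeve spans about y = 144 to 223 mm. I expected about 142 to 226 mm, so the edges agree to within about 3 mm.
- **Level:** The side view shows no slope and the scene view about 0.6°. The scene fit also mixes in the sleeve's side face.
- **Fit:** The stub is hidden inside the cup post. Its seating rests on the spring force falling as expected during the retreat, and on the bar jumping about 2 mm towards the cup when released.
- **Bystanders:** By eye, the cup, tamper and portafilter look unmoved in the last scene picture. I did not measure them.

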